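Put the piled-up spares back on their spindles

ROBOT

A 6-joint arm with a two-finger parallel gripper is mounted at the origin on the work surface. World frame = base frame: x ahead of the robot, y to its left, z up, the work surface at z = 0. Lengths are in m, angles in rad, forces in N, time in s.
With the tool pointing down it reaches from about 0.4 to 0.825 m from the base axis. Payload 7 kg.
Tool frame: the origin (TCP) lies midway between the tips of the shut fingers; the grasp point (between the pads) lies 19 mm behind it (grip_point_offset is the distance from the TCP to the grasp point, in m); z points along the fingers, y is the line along which they close (so a half turn about z gives the same grasp; the last joint's range is limited). The gripper opens to 88 mm and grips with 3 to 60 N. Pads are 19 mm wide; open, the fingers measure 130 mm over their backs; the gripper's body (78 mm by 193 mm) begins 47 mm behind the grasp point.
Start: joints at [1.418, 0.359, 0.012, 0, -1.224, -0.288], TCP at [0.288, 0.61, 0.227] pointing down, gripper open.
Joint ranges: [-3.07, 3.07], [-1.43, 2.12], [-1.02, 1.25], [-3.03, 1.67], [-3.05, -0], [-3.03, 3.03]. Speed limits (rad/s): [2.39, 2.39, 3.01, 3.14, 3.14, 3.14].

INTERFACE

Orientations are given as [roll, pitch, yaw] about the fixed x, y, z axes, in that order (R = Rz(yaw) Ry(pitch) Rx(roll)).
In Python, from station import get_state, grab_frame, camera_params, job_done, grip_point_offset gives the robot as it stands.
- The arm moves only by the shell command python3 -m creep 'ROWS' [FORCE]. ROWS is JSON, a list that holds one entry, the list of rows, each a list of 7 numbers: the finger opening in cm, from 0 to 8.76, then the shift along the tool's x, y, z in cm, then the turn, a rotation vector about the tool's x, y, z in rad. In form: [[[fingers, tx, ty, tz, wx, wy, wz], ...]]. A call has 1 to 20 rows; each row is the pose to reach, as a shift and turn from the pose commanded when the call began, along the tool's axes at that moment; what a row does not reach only later rows make up. A row lasts 1/8 s, in which the tool goes at most 62.5 mm and 10.7 degrees, less where a joint would pass 70% of its speed; a pose out of reach is approached as far as the arm can. A call with a gripper value outside its range is refused whole. The fingers move at their own pace and stop on an object; FORCE is the grip in N (left out, the last holds). Time passes only in rows, so rows that repeat a pose let the fingers close. It gives the time, the measured TCP pose, the force, the opening and the grip force at its end, in the units of the state.
- get_state(): the state, without advancing time (a new reading comes with each control period).
- grab_frame(name): name is "scene" or "top" or "wrist"; returns the picture (384x512x3 uint8, blue, green, red); there is no depth.
- camera_params(name): a dict with "vertical_fov" (degrees; the focal length in pixels is half the picture's height over the tangent of half this angle, whatever the lens; pixels are square), "cx", "cy" (the principal point, pixels), "view" (4x4, takes a point from world to camera coordinates). Camera axes: x right, y down, z forward; pixel columns grow to the right and rows downward; lengths in m; the calibration is good to about 2 mm. A picture is of the moment at which its call begins: read the wrist's pose just before it. camera_params takes no time and is no camera call; for the wrist camera it gives the pose at the moment of the call.
- job_done(): hands the job in; it is judged then, once.
The state is a dict: "t": time; "q": joint angles; "qd": joint speeds; "joint_efforts": joint torques, N m; "eef_pos": TCP position; "ee_rot": TCP orientation; "force": force on the tool from outside, world axes, zero at the start; "moment": the same for the moment, N m; "width": finger opening in m; "gripper_force": force on a finger pad.
Only numpy, scipy, OpenCV 4.12 (cv2) and the standard library are available. Lean on these libraries where they do the work, as an engineer would, in place of code of your own. Each camera call takes 0.05 s, during which the arm holds its last target. There are 200 camera calls.

TASK

Someone has left five spares in two piles on the bench. Take the piles apart and put every piece back with its own kind: over the rod of the spindle that already carries one like it, lying flat on that one. Lower each piece down its rod before letting go, do not let it drop, and leave the spanner, the tin and the tub where they are.

Things in the scene. Friction and masses are not known exactly. Their poses are not given: they have to be found in the camera images.
- pulley: Grey cast V-belt pulley, 68 mm in diameter, 20 mm thick, one V groove round the rim, bore 28 mm right through. At the start it or the sprocket is the lowest piece of each pile, on the bench. Loose, lying flat. Origin: centre of its underside, z up.
- sprocket: Dark steel chain sprocket with 15 teeth, 66 mm over the teeth; the toothed plate is the lowest 7 mm, above it a round hub 45 mm in diameter rises to 20 mm over the underside (grip it by the hub); bore 28 mm right through. Lowest piece of a pile, on the bench, hub up. Loose, lying flat. Origin: centre of its underside, z up.
- bearing: Sealed ball bearing: bright steel outer and inner ring with a black seal between them, 52 mm in diameter, 15 mm thick, bore 25 mm. At the start on the pulley or on the sprocket's hub. Loose, lying flat. Origin: centre of its underside, z up.
- collar: Two-piece clamp collar: plain light metal ring with two black slits across it, 54 mm in diameter, 15 mm thick, bore 30 mm. At the start on the pulley or on the sprocket's hub. Loose, lying flat. Origin: centre of its underside, z up.
- nut: Large plain steel hexagon nut, 41 mm across the flats (47 mm across the corners), 22 mm high, bore 24 mm. At the start on top of the bearing or of the collar. Its x axis is square to one pair of flats (flats every 60 degrees). Loose, lying flat. Origin: centre of its underside, z up.
- stand_pulley: Parts spindle fixed to the bench: green steel plate 80 x 80 x 8 mm with an upright steel rod, 8 mm in diameter, top 65 mm above the bench, carrying one V-belt pulley that cannot be moved, its top 28 mm above the bench. Origin: on the rod's axis at bench level, z up. A second one lowered over the rod lies with its underside 28 mm above the origin.
- stand_sprocket: Parts spindle fixed to the bench: green steel plate 80 x 80 x 8 mm with an upright steel rod, 8 mm in diameter, top 65 mm above the bench, carrying one chain sprocket (teeth down, hub up) that cannot be moved, its top 28 mm above the bench. Origin: on the rod's axis at bench level, z up. A second one lowered over the rod lies with its underside 28 mm above the origin.
- stand_bearing: Parts spindle fixed to the bench: green steel plate 80 x 80 x 8 mm with an upright steel rod, 8 mm in diameter, top 65 mm above the bench, carrying one ball bearing that cannot be moved, its top 23 mm above the bench. Origin: on the rod's axis at bench level, z up. A second one lowered over the rod lies with its underside 23 mm above the origin.
- stand_collar: Parts spindle fixed to the bench: green steel plate 80 x 80 x 8 mm with an upright steel rod, 8 mm in diameter, top 65 mm above the bench, carrying one two-piece clamp collar that cannot be moved, its top 23 mm above the bench. Origin: on the rod's axis at bench level, z up. A second one lowered over the rod lies with its underside 23 mm above the origin.
- stand_nut: Parts spindle fixed to the bench: green steel plate 80 x 80 x 8 mm with an upright steel rod, 8 mm in diameter, top 65 mm above the bench, carrying one hexagon nut that cannot be moved, its top 30 mm above the bench. Origin: on the rod's axis at bench level, z up. A second one lowered over the rod lies with its underside 30 mm above the origin.
- spanner: Bystander: open-ended steel spanner lying on the bench beyond the spindles. Origin under its middle.
- grease_tin: Bystander: round tin with a green band, 76 mm in diameter, 85 mm high, left of the piles. Origin: centre of its underside.
- bolt_tub: Bystander: small open yellow plastic tub of bolts, 85 x 120 mm, 55 mm high, right of the piles. Origin: centre of its underside.

How it is judged:
At the end, for the whole second after the job is handed in: Each of the five pieces is over the rod of the spindle carrying its own kind (centre within 12 mm of the rod's axis), lying flat (within 0.08 rad) on the piece already there (height within 3 mm), released and at rest (horizontal distance between pulley and stand_pulley below 0.012 m and z of pulley in the frame of stand_pulley between 0.025 and 0.031 m and angle between each of pulley, sprocket, bearing, collar, nut's own z axis and vertical below 0.08 rad and linear speed of each of pulley, sprocket, bearing, collar, nut below 0.02 m/s and horizontal distance between sprocket and stand_sprocket below 0.012 m and z of sprocket in the frame of stand_sprocket between 0.025 and 0.031 m and horizontal distance between bearing and stand_bearing below 0.012 m and z of bearing in the frame of stand_bearing between 0.02 and 0.026 m and horizontal distance between collar and stand_collar below 0.012 m and z of collar in the frame of stand_collar between 0.02 and 0.026 m and horizontal distance between nut and stand_nut below 0.012 m and z of nut in the frame of stand_nut between 0.027 and 0.033 m); the robot touches nothing.
It fails at once if a piece is let fall down its rod (faster than 0.6 m/s) ((horizontal distance between pulley and stand_pulley below 0.02 m and height (world z) of pulley below 0.06 m and linear speed of pulley above 0.6 m/s) or (horizontal distance between sprocket and stand_sprocket below 0.02 m and height (world z) of sprocket below 0.06 m and linear speed of sprocket above 0.6 m/s) or (horizontal distance between bearing and stand_bearing below 0.02 m and height (world z) of bearing below 0.06 m and linear speed of bearing above 0.6 m/s) or (horizontal distance between collar and stand_collar below 0.02 m and height (world z) of collar below 0.06 m and linear speed of collar above 0.6 m/s) or (horizontal distance between nut and stand_nut below 0.02 m and height (world z) of nut below 0.06 m and linear speed of nut above 0.6 m/s)).
It fails at once if the spanner, the tin or the tub is pushed aside by more than 30 mm (distance of any of spanner, grease_tin, bolt_tub from where it was at the start of the episode above 0.03 m).
It also fails if it takes over 112 s, if anything falls off the work surface, if the arm or the gripper's body presses on something with over 40 N, if the wrist force passes 120 N, or if a joint passes its speed limit or range.

## Working session

There is one attempt and no reset: what is moved stays moved. The work goes in short steps, Python scripts to look and compute and a shell command to move; the robot and the scene stay as the last step left them, time stands still between calls to the robot, and variables do not carry over. Pictures are saved under pics/ and viewed, at most 19 in all, crops included, and the job is handed in when it is done.

```bash
ls; mkdir -p pics; python3 - <<'E'
from station import *
import cv2
s=get_state();print({k:s[k] for k in('t','eef_pos','ee_rot','width')},grip_point_offset)
for n in("scene","top","wrist"):
    print(n,camera_params(n));cv2.imwrite(f"pics/{n}0.png",grab_frame(n))
E
```

```text
pics
{'t': 0.0, 'eef_pos': array([0.28780785, 0.61000492, 0.22562371]), 'ee_rot': array([ 3.13993566e+00, -1.40262444e-04, -4.40944291e-01]), 'width': 0.08791526187279444} 0.0188
scene {'vertical_fov': 53.33008122730035, 'cx': 251.25023332716492, 'cy': 197.32720391009147, 'view': array([[ 0.42298237,  0.90595226, -0.01834169, -0.25993216],
       [ 0.54804095, -0.27189121, -0.79102863, -0.2806301 ],
       [-0.72162112,  0.32453916, -0.61150413,  1.80963042],
       [ 0.        ,  0.        ,  0.        ,  1.        ]])}
top {'vertical_fov': 49.17173636844026, 'cx': 263.7463010833224, 'cy': 196.53319643145286, 'view': array([[ 0.02753372, -0.99931843, -0.0245882 , -0.00272751],
       [-0.98226917, -0.02248442, -0.18612289,  0.58257941],
       [ 0.18544318,  0.02927688, -0.98221876,  1.07127294],
       [ 0.        ,  0.        ,  0.        ,  1.        ]])}
wrist {'vertical_fov': 65.43922971672376, 'cx': 261.9050606519171, 'cy': 188.64849734493188, 'view': array([[-4.26445543e-01, -9.04513238e-01, -2.82356332e-05,
         6.75203577e-01],
       [-8.77154383e-01,  4.13539204e-01,  2.44101443e-01,
        -2.95168655e-02],
       [-2.20781310e-01,  1.04120739e-01, -9.69749702e-01,
         3.88806614e-01],
       [ 0.00000000e+00,  0.00000000e+00,  0.00000000e+00,
         1.00000000e+00]])}
```

View pics/top0.png

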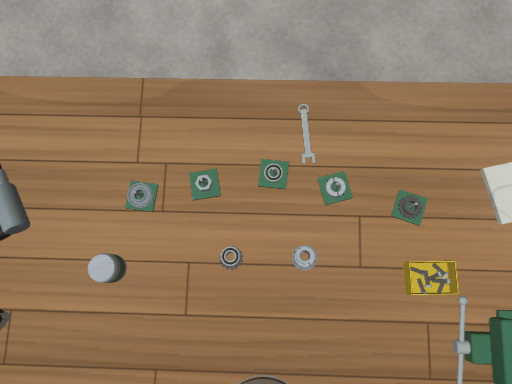

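View pics/scene0.png

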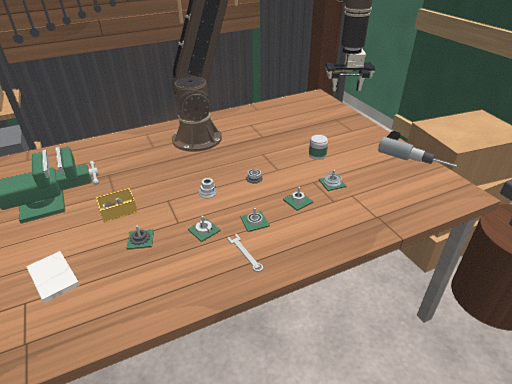

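The top view shows spindles, left to right: pulley (141,196), nut (205,184), bearing (273,173), collar (335,187) and sprocket (409,207). The piles are at (231,257) and (305,257), the tin at (104,268) and the tub at (432,278). The scene view agrees.

```bash
cat > h.py <<'E'
import numpy as np,cv2
from station import *
def ray(cam,uv,P=None):
    P=P or camera_params(cam);f=192/np.tan(np.radians(P['vertical_fov']/2));V=P['view'];R=V[:3,:3]
    d=R.T@np.array([(uv[0]-P['cx'])/f,(uv[1]-P['cy'])/f,1]);return -R.T@V[:3,3],d/np.linalg.norm(d)
def plane(cam,uv,z,P=None):
    o,d=ray(cam,uv,P);return o+d*(z-o[2])/d[2]
def tri(rs):  # least-squares meeting point of rays, rms miss
    A=[np.eye(3)-np.outer(d,d) for o,d in rs]
    x=np.linalg.solve(sum(A),sum(a@o for a,(o,d) in zip(A,rs)))
    return x,np.sqrt(np.mean([np.sum((a@(x-o))**2) for a,(o,d) in zip(A,rs)]))
def proj(P,X):
    f=192/np.tan(np.radians(P['vertical_fov']/2));c=P['view'][:3,:3]@X+P['view'][:3,3];return f*c[0]/c[2]+P['cx'],f*c[1]/c[2]+P['cy']
E
python3 - <<'E'
from h import *
for n,uv in dict(pulley=(141,196),nut=(205,184),bearing=(273,173),collar=(335,187),sprocket=(409,207),pileL=(231,257),pileR=(305,257),tin=(104,268),tub=(432,278)).items(): print(n,plane('top',uv,.03).round(3))
t=cv2.imread('pics/top0.png');s=cv2.imread('pics/scene0.png')
a=cv2.resize(t[235:285,200:330],None,fx=6,fy=6,interpolation=2);b=cv2.resize(s[155:205,180:310],None,fx=6,fy=6,interpolation=2)
cv2.imwrite('pics/c1.png',np.vstack([a,b])[:600,:800])
E
```

```text
pulley [0.581 0.352 0.03 ]
nut [0.619 0.176 0.03 ]
bearing [ 0.654 -0.011  0.03 ]
collar [ 0.618 -0.182  0.03 ]
sprocket [ 0.567 -0.381  0.03 ]
pileL [0.421 0.096 0.03 ]
pileR [ 0.426 -0.102  0.03 ]
tin [0.382 0.436 0.03 ]
tub [ 0.38  -0.434  0.03 ]
```

View pics/c1.png

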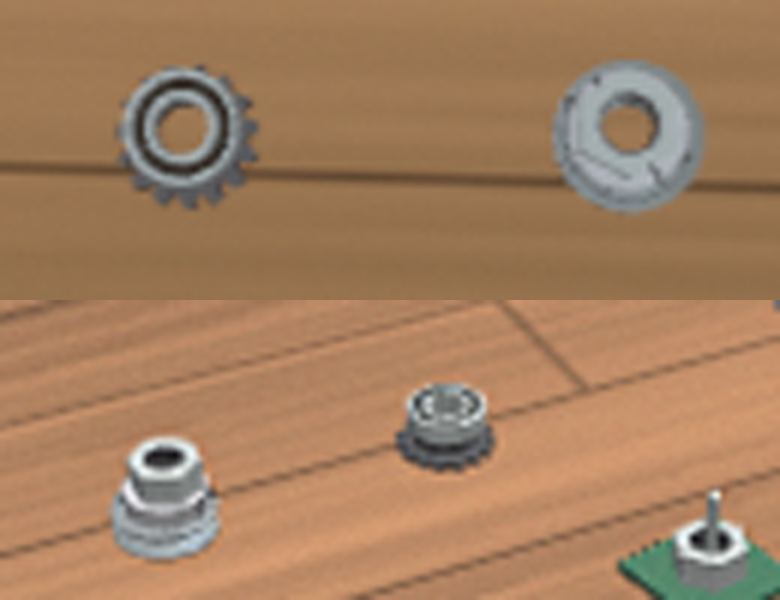

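The left pile is the sprocket with the bearing on it. The right pile is the pulley, then the collar, then the nut. Next I move the wrist camera over the bench.

```bash
cat >> h.py <<'E'
def go(x,y,z,yaw,p0=None):
    """shift (cm) and turn, tool axes, from p0=(x,y,z,yaw) or the present pose"""
    s=get_state();e=s['eef_pos'];p=p0 or (*e,s['ee_rot'][2]);dx,dy,dz=x-p[0],y-p[1],z-p[2];c,n=np.cos(p[3]),np.sin(p[3])
    w=(yaw-p[3]+np.pi)%(2*np.pi)-np.pi
    print('t %.1f'%s['t'],'shift',np.round([100*(dx*c+dy*n),100*(dx*n-dy*c),-100*dz],2),'wz',round(-w,3))
E
python3 -c "
from h import *
go(.45,.15,.23,0)"
```

```text
t 0.1 shift [34.3  34.7  -0.41] wz -0.441
```

```bash
python3 -m creep '[[[8.7,34.3,34.7,-0.4,0,0,-0.441],[8.7,34.3,34.7,-0.4,0,0,-0.441],[8.7,34.3,34.7,-0.4,0,0,-0.441],[8.7,34.3,34.7,-0.4,0,0,-0.441],[8.7,34.3,34.7,-0.4,0,0,-0.441],[8.7,34.3,34.7,-0.4,0,0,-0.441],[8.7,34.3,34.7,-0.4,0,0,-0.441],[8.7,34.3,34.7,-0.4,0,0,-0.441],[8.7,34.3,34.7,-0.4,0,0,-0.441],[8.7,34.3,34.7,-0.4,0,0,-0.441],[8.7,34.3,34.7,-0.4,0,0,-0.441],[8.7,34.3,34.7,-0.4,0,0,-0.441]]]'
python3 - <<'E'
from h import *
import pickle
P=camera_params('wrist');im=grab_frame('wrist');cv2.imwrite('pics/wA.png',im);pickle.dump(P,open('wA.pkl','wb'))
s=get_state();print(s['t'],s['eef_pos'],s['ee_rot'],s['q'].round(2))
go(.45,-.15,.23,0)
E
```

```text
t: 1.65
eef_pos: [0.4499, 0.1512, 0.2305]
ee_rot: [3.141, 0.0, 0.002]
force: [-0.3, -0.0, -0.1]
width: 0.0871
gripper_force: 0.0
1.7 [0.44992315 0.15110267 0.23046907] [3.14148143e+00 1.79250598e-04 1.74840888e-03] [ 0.74  0.02 -0.41 -0.   -1.14  0.83]
t 1.7 shift [-0.04 30.11  0.05] wz 0.002
```

```bash
python3 -m creep '[[[8.7,0,30.1,0,0,0,0],[8.7,0,30.1,0,0,0,0],[8.7,0,30.1,0,0,0,0],[8.7,0,30.1,0,0,0,0],[8.7,0,30.1,0,0,0,0],[8.7,0,30.1,0,0,0,0],[8.7,0,30.1,0,0,0,0],[8.7,0,30.1,0,0,0,0]]]'
python3 - <<'E'
from h import *
import pickle
P=camera_params('wrist');im=grab_frame('wrist');cv2.imwrite('pics/wB.png',im);pickle.dump(P,open('wB.pkl','wb'))
E
```

```text
t: 2.7
eef_pos: [0.4505, -0.1496, 0.2306]
ee_rot: [-3.142, -0.0, 0.002]
force: [0.2, 0.5, -0.3]
width: 0.0872
gripper_force: 0.0
```

View pics/wA.png

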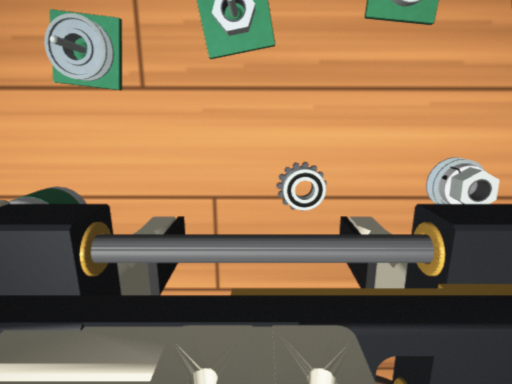

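View pics/wB.png

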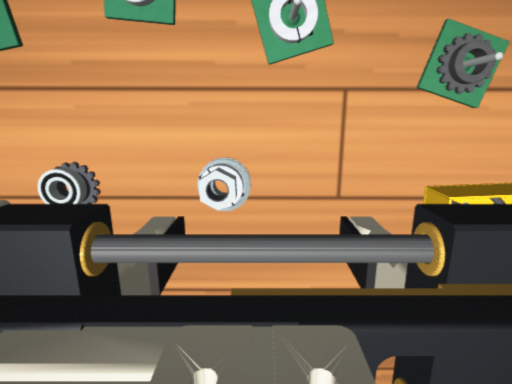

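View A shows the bearing on pile L at (302,188), the nut on pile R at (483,187), and stands pulley (78,48) and nut (235,12). View B shows the nut at (222,185), the bearing at (62,187), and stands collar (293,15) and sprocket (470,63). I'll take two more views for the stands.

```bash
python3 -m creep '[[[8.7,8,-3,0,0,0,0],[8.7,8,-3,0,0,0,0],[8.7,8,-3,0,0,0,0],[8.7,8,-3,0,0,0,0]]]'
S='
from h import *
import pickle,sys
n=sys.argv[1];P=camera_params("wrist");im=grab_frame("wrist");cv2.imwrite(f"pics/w{n}.png",im);pickle.dump(P,open(f"w{n}.pkl","wb"))'
echo "$S">snap.py; python3 snap.py C
python3 -m creep '[[[8.7,0,-24,0,0,0,0],[8.7,0,-24,0,0,0,0],[8.7,0,-24,0,0,0,0],[8.7,0,-24,0,0,0,0],[8.7,0,-24,0,0,0,0],[8.7,0,-24,0,0,0,0],[8.7,0,-24,0,0,0,0]]]'
python3 snap.py D
python3 -c "
import cv2,numpy as np
cv2.imwrite('pics/CD.png',np.vstack([cv2.imread('pics/wC.png')[:200],cv2.imread('pics/wD.png')[:200]]))"
```

```text
t: 3.25
eef_pos: [0.5298, -0.12, 0.2304]
ee_rot: [-3.142, 0.001, 0.002]
force: [-0.3, -0.9, -0.3]
width: 0.087
gripper_force: 0.0
t: 4.18
eef_pos: [0.53, 0.1182, 0.2308]
ee_rot: [-3.142, -0.0, -0.001]
force: [0.2, 0.1, -0.0]
width: 0.0871
gripper_force: 0.0
```

View pics/CD.png

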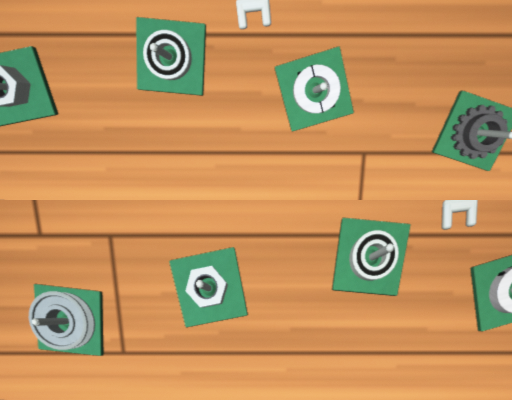

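```bash
python3 - <<'E'
from h import *
import pickle
I={n:cv2.imread(f'pics/w{n}.png') for n in 'ABCD'};P={n:pickle.load(open(f'w{n}.pkl','rb')) for n in 'ABCD'}
I['T']=cv2.imread('pics/top0.png');P['T']=camera_params('top')
for n in 'ABCDT':
    im=I[n];h=cv2.cvtColor(im,cv2.COLOR_BGR2HSV);m=cv2.inRange(h,(55,90,30),(90,255,160))
    if n!='T':m[200:]=0
    m=cv2.morphologyEx(m,cv2.MORPH_CLOSE,np.ones((3,3)))
    for c in cv2.findContours(m,0,2)[0]:
        if cv2.contourArea(c)<300:continue
        x,y,w,hh=cv2.boundingRect(c)
        if x<=1 or y<=1 or x+w>=511:continue
        b=cv2.boxPoints(cv2.minAreaRect(c));q=np.array([plane(0,p,.008,P[n]) for p in b])
        print('plate',n,q.mean(0).round(4),'sides',np.linalg.norm(q[0]-q[1]).round(3),np.linalg.norm(q[1]-q[2]).round(3))
# rod tips
for k,v in dict(bearing=dict(C=(155,48),D=(388,49)),pulley=dict(A=(56,42),D=(36,122)),sprocket=dict(B=(499,56),C=(509,135))).items():
    print('rod',k,tri([ray(0,p,P[n]) for n,p in v.items()]))
# pile tops
for n,p in [('A',(302,188)),('B',(62,187)),('A',(483,187)),('B',(222,185)),('T',(231,257)),('T',(305,257))]:
    r=32 if n!='T' else 16;x0,y0=p[0]-r,p[1]-r;g=cv2.cvtColor(I[n],cv2.COLOR_BGR2GRAY)[y0:p[1]+r if n=='T' else min(p[1]+r,204),max(x0,0):p[0]+r]
    for th in(90,150):
      for inv in(0,1):
        for c in cv2.findContours(cv2.threshold(g,th,255,inv)[1],cv2.RETR_LIST,cv2.CHAIN_APPROX_NONE)[0]:
            if len(c)>12 and 60<cv2.contourArea(c)<1800:
                e=cv2.fitEllipse(c);print(n,p,th,inv,np.round((e[0][0]+x0,e[0][1]+y0),1),np.round(e[1],1),cv2.contourArea(c))
row=[cv2.resize(I[n][p[1]-30:p[1]+26,p[0]-40:p[0]+26 if n=='A' and p[0]>400 else p[0]+40],(400,280),interpolation=2) for n,p in [('A',(302,178)),('B',(62,178)),('A',(470,178)),('B',(222,178))]]
cv2.imwrite('pics/c2.png',np.vstack([np.hstack(row[:2]),np.hstack(row[2:])]))
E
```

```text
plate A [0.5872 0.3548 0.008 ] sides 0.079 0.078
plate B [ 0.5731 -0.3876  0.008 ] sides 0.081 0.08
plate C [ 0.6243 -0.1838  0.008 ] sides 0.078 0.08
plate C [ 0.6606 -0.0097  0.008 ] sides 0.081 0.078
plate D [0.5881 0.3597 0.008 ] sides 0.081 0.084
plate D [0.6262 0.184  0.008 ] sides 0.078 0.078
plate D [ 0.6605 -0.0103  0.008 ] sides 0.08 0.079
plate T [ 0.6213 -0.1843  0.008 ] sides 0.076 0.078
plate T [0.6239 0.1813 0.008 ] sides 0.076 0.078
plate T [ 0.6581 -0.0117  0.008 ] sides 0.077 0.075
rod bearing (array([ 0.6603568 , -0.0101728 ,  0.05839247]), np.float64(0.0002286642022756143))
rod pulley (array([0.58716017, 0.36380631, 0.05607825]), np.float64(0.000996449343247402))
rod sprocket (array([ 0.57409033, -0.39040124,  0.05830291]), np.float64(0.0013503879611238942))
A (302, 188) 90 0 [304.4 189.7] [26.2 27.4] 563.5
A (302, 188) 90 1 [304.5 189.3] [30.1 32.3] 188.5
A (302, 188) 150 0 [306.2 192.2] [13.4 19.5] 132.0
A (302, 188) 150 0 [304.3 189.6] [25.1 26.5] 520.5
A (302, 188) 150 0 [303.7 179.5] [50.6 66.6] 1400.5
A (302, 188) 150 1 [305.1 190.5] [15.1 17.3] 82.0
A (302,
[... 1303 characters left out ...]
, 185) 150 0 [226.1 176.9] [23.6 34.8] 107.0
B (222, 185) 150 1 [221.2 185.9] [ 8.8 15.2] 103.5
B (222, 185) 150 1 [216.9 190.1] [21.2 22.2] 366.5
T (231, 257) 90 0 [230.  255.6] [15.2 16. ] 92.0
T (231, 257) 90 0 [230.3 255.8] [34.2 37.2] 910.5
T (231, 257) 90 1 [229.8 255.7] [13.6 14.3] 150.5
T (231, 257) 90 1 [229.8 255.6] [14.8 15.3] 176.5
T (231, 257) 150 1 [230.5 256.5] [36.7 36.7] 961.0
T (305, 257) 90 0 [304.5 256.2] [35.7 36.7] 940.0
T (305, 257) 150 0 [304.3 255. ] [11.8 12.2] 112.0
T (305, 257) 150 0 [304.2 256. ] [18.6 19.2] 274.5
T (305, 257) 150 1 [304.3 255. ] [10.  10.4] 80.0
T (305, 257) 150 1 [304.3 256. ] [20.4 21. ] 339.5
T (305, 257) 150 1 [304.5 256.5] [36.7 36.7] 961.0
```

View pics/c2.png

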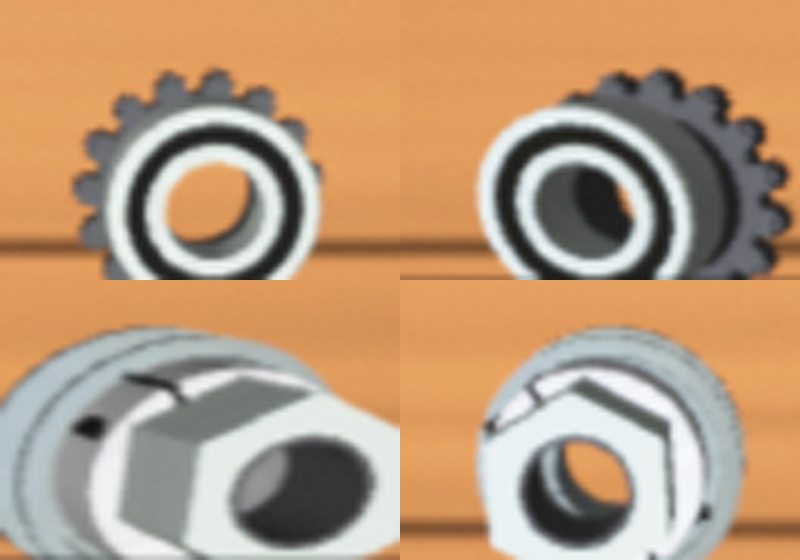

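The crops show the bearing on the sprocket hub, and a nut with one pair of flats nearly square to image x (tool y). Bearing bore: A(304.4,189.6), B(58.4,189.6). Nut bore: A(479.5,190), B(217,190).

```bash
python3 - <<'E'
from h import *
import pickle
P={n:pickle.load(open(f'w{n}.pkl','rb')) for n in 'ABCD'};P['T']=camera_params('top')
for k,v,z in [('bearing',dict(A=(304.4,189.6),B=(58.4,189.6),T=(229.8,255.65)),.035),('nut',dict(A=(479.5,190),B=(217.0,190),T=(304.3,255)),.057)]:
    print(k,tri([ray(0,p,P[n]) for n,p in v.items() if n!='T']),tri([ray(0,p,P[n]) for n,p in v.items()]),[plane(0,p,z,P[n]).round(4) for n,p in v.items()])
a=plane(0,(217,190),.057,P['B']);b=plane(0,(218.6,167.6),.057,P['B']);print('corner',b-a,np.arctan2(*(b-a)[1::-1]))
for k,v in dict(collar_stand_top=dict(C=(317,89)),nut_st=dict(D=(206,87)),bearing_st=dict(C=(167,54),D=(375,54))).items():
    print(k,[plane(0,p,.03 if 'nut' in k else .023,P[n]).round(4) for n,p in v.items()], tri([ray(0,p,P[n]) for n,p in v.items()]) if len(v)>1 else '')
E
```

```text
bearing (array([0.42608006, 0.09974958, 0.03533053]), np.float64(0.0001250368558250093)) (array([0.42518402, 0.09949718, 0.03437081]), np.float64(0.0011575948679864742)) [array([0.4261, 0.0997, 0.035 ]), array([0.4259, 0.1   , 0.035 ]), array([0.4238, 0.0986, 0.035 ])]
nut (array([ 0.43165959, -0.09763301,  0.05703541]), np.float64(0.00010734601294298816)) (array([ 0.43083681, -0.09790798,  0.05604589]), np.float64(0.0008913781943834159)) [array([ 0.4318, -0.0976,  0.057 ]), array([ 0.4315, -0.0976,  0.057 ]), array([ 0.4296, -0.0979,  0.057 ])]
corner [ 0.02604849 -0.00269367  0.        ] -0.10304357859240273
collar_stand_top [array([ 0.6238, -0.1834,  0.023 ])] 
nut_st [array([0.6257, 0.1826, 0.03  ])] 
bearing_st [array([ 0.6612, -0.0115,  0.023 ]), array([ 0.6617, -0.0097,  0.023 ])] (array([ 0.66200032, -0.01063903,  0.02015613]), np.float64(0.0002486190160943913))
```

```bash
python3 -c "
from h import *
go(.4312,-.0977,.10,-.07);go(.4312,-.0977,.038,-.07)"
```

```text
t 4.2 shift [-9.86 21.6  13.08] wz 0.069
t 4.2 shift [-9.86 21.6  19.28] wz 0.069
```

```bash
python3 -m creep '[[[8.7,-9.9,21.6,10,0,0,0.069],[8.7,-9.9,21.6,10,0,0,0.069],[8.7,-9.9,21.6,10,0,0,0.069],[8.7,-9.9,21.6,10,0,0,0.069],[8.7,-9.9,21.6,10,0,0,0.069],[8.7,-9.9,21.6,14,0,0,0.069],[8.7,-9.9,21.6,17,0,0,0.069],[8.7,-9.9,21.6,18.5,0,0,0.069],[8.7,-9.9,21.6,19.3,0,0,0.069],[8.7,-9.9,21.6,19.3,0,0,0.069],[3.5,-9.9,21.6,19.3,0,0,0.069],[3.5,-9.9,21.6,19.3,0,0,0.069],[3.5,-9.9,21.6,19.3,0,0,0.069],[3.5,-9.9,21.6,19.3,0,0,0.069],[3.5,-9.9,21.6,19.3,0,0,0.069],[3.5,-9.9,21.6,19.3,0,0,0.069]]]' 30
```

```text
t: 6.22
eef_pos: [0.4312, -0.0968, 0.0376]
ee_rot: [3.141, 0.0, -0.069]
force: [-0.6, 0.2, 2.3]
width: 0.0416
gripper_force: 28.7
```

```bash
python3 -c "
from h import *
go(.625,.183,.115,-.069);go(.625,.183,.0345,-.069)"
```

```text
t 6.2 shift [ 17.42 -29.24  -7.74] wz 0.0
t 6.2 shift [ 17.42 -29.24   0.31] wz 0.0
```

```bash
python3 -m creep '[[[3.5,0,0,-5,0,0,0],[3.5,0,0,-7.7,0,0,0],[3.5,17.4,-29.2,-7.7,0,0,0],[3.5,17.4,-29.2,-7.7,0,0,0],[3.5,17.4,-29.2,-7.7,0,0,0],[3.5,17.4,-29.2,-7.7,0,0,0],[3.5,17.4,-29.2,-7.7,0,0,0],[3.5,17.4,-29.2,-7.7,0,0,0],[3.5,17.4,-29.2,-7.7,0,0,0],[3.5,17.4,-29.2,-7.7,0,0,0]]]'
python3 snap.py N
python3 - <<'E'
from h import *
s=cv2.imread('pics/wN.png');t=grab_frame('top');c=grab_frame('scene')
a=cv2.resize(s,(400,300));b=cv2.resize(t[150:225,160:260],(400,300));d=cv2.resize(c[150:225,250:350],(400,300))
cv2.imwrite('pics/c3.png',np.vstack([np.hstack([a,b]),np.hstack([d,d])]))
go(.625,.183,.0345,-.069)
E
```

```text
t: 7.48
eef_pos: [0.624, 0.1821, 0.1137]
ee_rot: [3.141, 0.002, -0.069]
force: [-1.1, -1.0, -1.9]
width: 0.0418
gripper_force: 28.8
t 7.6 shift [ 0.05 -0.13  8.02] wz -0.001
```

View pics/c3.png

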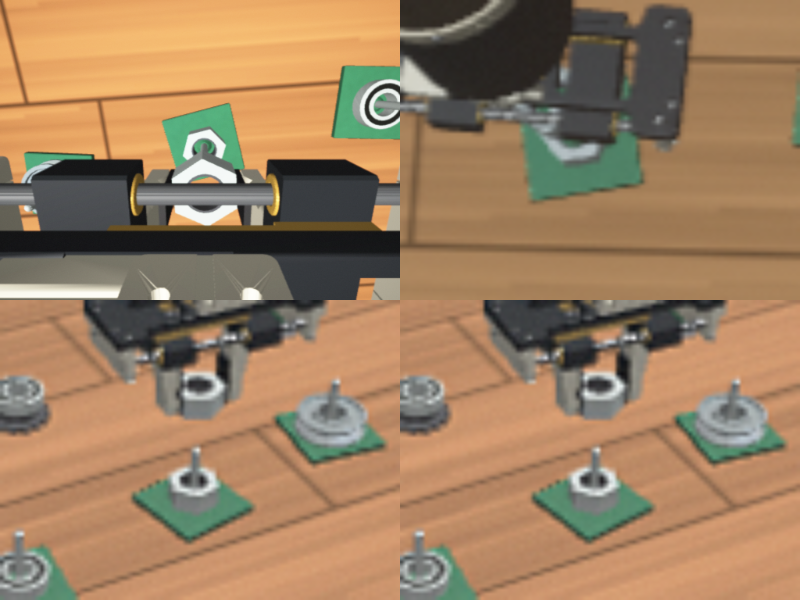

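The nut is held flat between the pads, directly above its stand's rod. Now I lower it.

```bash
python3 -m creep '[[[3.5,0,-0.1,2,0,0,0],[3.5,0,-0.1,4,0,0,0],[3.5,0,-0.1,5.5,0,0,0],[3.5,0,-0.1,6.7,0,0,0],[3.5,0,-0.1,7.3,0,0,0],[3.5,0,-0.1,7.6,0,0,0],[3.5,0,-0.1,7.8,0,0,0],[3.5,0,-0.1,7.9,0,0,0],[3.5,0,-0.1,8,0,0,0],[3.5,0,-0.1,8,0,0,0]]]'
```

```text
t: 8.88
eef_pos: [0.625, 0.1836, 0.0346]
ee_rot: [-3.142, -0.0, -0.069]
force: [-0.3, 0.1, -1.2]
width: 0.0419
gripper_force: 28.8
```

```bash
python3 -m creep '[[[3.5,0,0,0.1,0,0,0],[3.5,0,0,0.15,0,0,0],[3.5,0,0,0.15,0,0,0],[4.6,0,0,0.15,0,0,0],[5.2,0,0,0.15,0,0,0],[6,0,0,0.15,0,0,0],[6,0,0,0.15,0,0,0],[6,0,0,-2,0,0,0],[6,0,0,-6,0,0,0],[8.7,0,0,-10,0,0,0],[8.7,0,0,-10,0,0,0]]]'
python3 -c "
from h import *
go(.431,-.098,.10,0);go(.431,-.098,.0225,0)"
```

```text
t: 10.25
eef_pos: [0.6271, 0.1846, 0.1387]
ee_rot: [-3.138, -0.006, -0.068]
force: [-0.0, 0.8, -0.2]
width: 0.0745
gripper_force: 0.0
t 10.2 shift [-17.63  29.53   3.87] wz -0.068
t 10.2 shift [-17.63  29.53  11.62] wz -0.068
```

```bash
python3 -m creep '[[[8.7,-19,29.5,-6.5,0,0,-0.069],[8.7,-19,29.5,-6.5,0,0,-0.069],[8.7,-19,29.5,-6.5,0,0,-0.069],[8.7,-19,29.5,-6.5,0,0,-0.069],[8.7,-19,29.5,-6.5,0,0,-0.069],[8.7,-19,29.5,-6.5,0,0,-0.069],[8.7,-19,29.5,-6.5,0,0,-0.069],[8.7,-19,29.5,-6.5,0,0,-0.069],[8.7,-19,29.5,-6.5,0,0,-0.069]]]'
python3 snap.py E
python3 - <<'E'
from h import *
import pickle
im=cv2.imread('pics/wE.png');P=pickle.load(open('wE.pkl','rb'))
print([proj(P,np.array([.4312,-.0977,z])) for z in(.02,.035)])
s=grab_frame('scene')
a=cv2.resize(im,(400,300));u,v=map(int,proj(P,np.array([.4312,-.0977,.03])))
b=cv2.resize(im[v-45:v+45,u-60:u+60],(400,300));d=cv2.resize(s[150:225,250:350],(400,300));e=cv2.resize(s[150:225,160:260],(400,300))
cv2.imwrite('pics/c4.png',np.vstack([np.hstack([a,b]),np.hstack([d,e])]));print(u,v)
go(.4312,-.0977,.1,0);go(.4312,-.0977,.0225,0)
E
```

```text
t: 11.38
eef_pos: [0.4155, -0.0971, 0.1991]
ee_rot: [3.141, 0.001, 0.001]
force: [-0.6, -0.1, 0.7]
width: 0.0872
gripper_force: 0.0
[(np.float64(262.86709059937186), np.float64(159.26490501667584)), (np.float64(262.8904304319075), np.float64(161.3185233950379))]
262 160
t 11.5 shift [1.58 0.07 9.91] wz 0.001
t 11.5 shift [ 1.58  0.07 17.66] wz 0.001
```

View pics/c4.png

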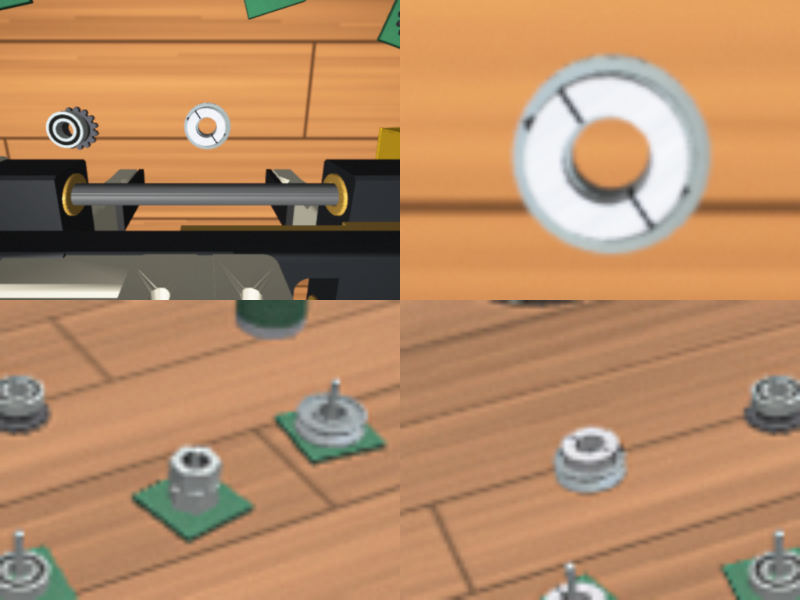

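The nut sits on its twin. The collar is centred at about (265,161) px, and its slits lie away from the pads' line. I grasp it next.

```bash
python3 -m creep '[[[8.7,1.5,0.3,6,0,0,0],[8.7,1.5,0.3,12,0,0,0],[8.7,1.5,0.3,15.5,0,0,0],[8.7,1.5,0.3,17,0,0,0],[8.7,1.5,0.3,17.6,0,0,0],[8.7,1.5,0.3,17.6,0,0,0],[4.8,1.5,0.3,17.6,0,0,0],[4.8,1.5,0.3,17.6,0,0,0],[4.8,1.5,0.3,17.6,0,0,0],[4.8,1.5,0.3,17.6,0,0,0],[4.8,1.5,0.3,17.6,0,0,0],[4.8,1.5,0.3,17.6,0,0,0]]]' 30
python3 -c "
from h import *
go(.623,-.184,.115,0);go(.623,-.184,.0265,0)"
```

```text
t: 12.98
eef_pos: [0.4304, -0.1006, 0.0239]
ee_rot: [-3.142, -0.001, 0.0]
force: [-1.6, 1.0, 5.3]
width: 0.0531
gripper_force: 30.0
t 13.0 shift [19.26  8.35 -9.11] wz 0.0
t 13.0 shift [19.26  8.35 -0.26] wz 0.0
```

```bash
python3 -m creep '[[[4.8,0,0,-4,0,0,0],[4.8,0,0,-9,0,0,0],[4.8,19.2,8.3,-9,0,0,0],[4.8,19.2,8.3,-9,0,0,0],[4.8,19.2,8.3,-9,0,0,0],[4.8,19.2,8.3,-9,0,0,0],[4.8,19.2,8.3,-9,0,0,0],[4.8,19.2,8.3,-9,0,0,0],[4.8,19.2,8.3,-7,0,0,0],[4.8,19.2,8.3,-5,0,0,0],[4.8,19.2,8.3,-3,0,0,0],[4.8,19.2,8.3,-2,0,0,0],[4.8,19.2,8.3,-1.2,0,0,0],[4.8,19.2,8.3,-0.8,0,0,0],[4.8,19.2,8.3,-0.6,0,0,0],[4.8,19.2,8.3,-0.5,0,0,0],[4.8,19.2,8.3,-0.5,0,0,0],[4.8,19.2,8.3,-0.5,0,0,0]]]'
```

```text
t: 15.22
eef_pos: [0.6223, -0.1836, 0.0288]
ee_rot: [3.142, -0.0, 0.0]
force: [-0.4, 0.4, -1.5]
width: 0.0528
gripper_force: 30.0
```

```bash
python3 -m creep '[[[4.8,0,0,0.1,0,0,0],[4.8,0,0,0.2,0,0,0],[4.8,0,0,0.2,0,0,0],[5.6,0,0,0.2,0,0,0],[6.2,0,0,0.2,0,0,0],[7,0,0,0.2,0,0,0],[7,0,0,0.2,0,0,0],[7,0,0,-2,0,0,0],[7,0,0,-6,0,0,0],[8.7,0,0,-10,0,0,0],[8.7,0,0,-10,0,0,0],[8.7,0,0,-10,0,0,0]]]'
python3 -c "
from h import *
go(.41,0,.2,0)"
```

```text
t: 16.73
eef_pos: [0.6218, -0.1835, 0.1284]
ee_rot: [-3.141, 0.0, -0.0]
force: [-0.5, -0.3, -1.2]
width: 0.0861
gripper_force: 0.0
t 16.7 shift [-21.18 -18.34  -7.16] wz -0.0
```

```bash
python3 -m creep '[[[8.7,-20.7,-18.3,-7.1,0,0,0],[8.7,-20.7,-18.3,-7.1,0,0,0],[8.7,-20.7,-18.3,-7.1,0,0,0],[8.7,-20.7,-18.3,-7.1,0,0,0],[8.7,-20.7,-18.3,-7.1,0,0,0],[8.7,-20.7,-18.3,-7.1,0,0,0],[8.7,-20.7,-18.3,-7.1,0,0,0],[8.7,-20.7,-18.3,-7.1,0,0,0]]]'
python3 snap.py F
python3 - <<'E'
from h import *
import pickle
im=cv2.imread('pics/wF.png');P=pickle.load(open('wF.pkl','rb'))
g=cv2.cvtColor(im,cv2.COLOR_BGR2HSV);print(get_state()['eef_pos'])
# low-saturation blobs = metal
m=cv2.inRange(g,(0,0,0),(255,95,255));m[200:]=0
for c in cv2.findContours(cv2.morphologyEx(m,cv2.MORPH_CLOSE,np.ones((3,3))),0,1)[0]:
    if cv2.contourArea(c)>400:
        e=cv2.fitEllipse(c);print(np.round(e[0],1),np.round(e[1],1),plane(0,e[0],.018,P).round(4),cv2.boundingRect(c))
print([proj(P,np.array([.4312,-.1,.01])),proj(P,np.array([.4255,.0995,.035]))])
s=grab_frame('scene');t=grab_frame('top')
d=cv2.resize(s[200:260,170:250],(400,300));e=cv2.resize(t[160:220,165:245],(400,300));f=cv2.resize(t[155:215,290:370],(400,300))
cv2.imwrite('pics/c5.png',np.vstack([np.hstack([cv2.resize(im,(400,300)),d]),np.hstack([e,f])]))
E
```

```text
t: 17.73
eef_pos: [0.4153, -0.0012, 0.1987]
ee_rot: [3.141, 0.002, -0.001]
force: [-0.2, -0.6, -0.1]
width: 0.0869
gripper_force: 0.0
[ 0.41531297 -0.00119834  0.19876421]
[174.7 164.4] [51.4 57. ] [0.4247 0.0993 0.018 ] (146, 137, 59, 55)
[347.8 160.2] [59.1 62. ] [ 0.4295 -0.0989  0.018 ] (317, 131, 63, 60)
[(np.float64(346.85532396439487), np.float64(157.70740692496946)), (np.float64(169.99131948586057), np.float64(166.2887976898582))]
```

View pics/c5.png

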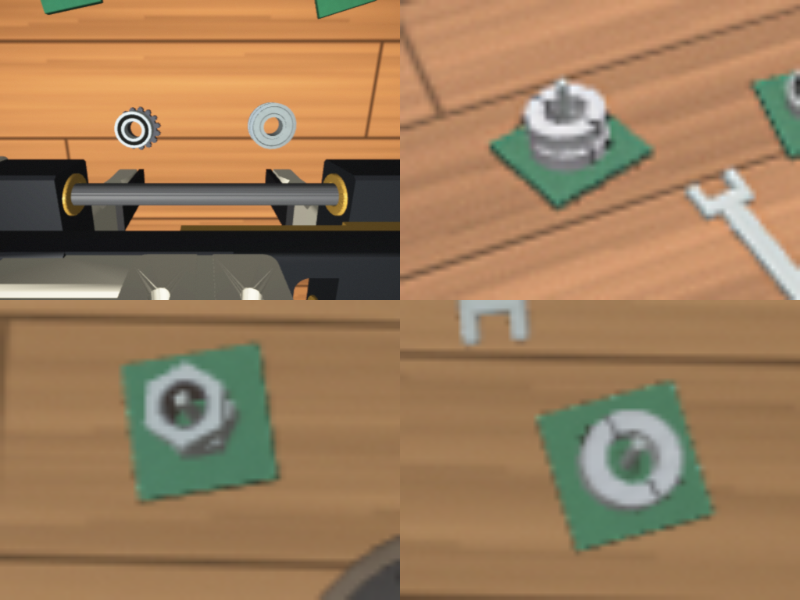

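The wrist view shows the pulley alone at (348,160) and the bearing pile at (172,165). The scene crop shows the collar on its stand. I check the stacked heights by projection.

```bash
python3 - <<'E'
from h import *
P=camera_params('top')
print('nut det 202,181',[np.round(proj(P,np.array([.6245,.183,z])),1) for z in(.03,.052,.065)],plane('top',(202,181),.052))
print('col det 336.4,186.4',[np.round(proj(P,np.array([.623,-.184,z])),1) for z in(.023,.038,.065)],plane('top',(336.4,186.4),.038))
t0=cv2.imread('pics/top0.png');t=grab_frame('top');c=lambda i,x,y:cv2.resize(i[y:y+45,x:x+60],(400,300),interpolation=2)
cv2.imwrite('pics/c6.png',np.vstack([np.hstack([c(t0,175,162),c(t,175,162)]),np.hstack([c(grab_frame('scene'),268,178),c(cv2.imread('pics/scene0.png'),268,178)])]))
go(.43,-.1,.1,0);go(.43,-.1,.0045,0)
E
```

```text
nut det 202,181 [array([202.7, 181.9]), array([201.4, 180.1]), array([200.5, 179. ])] [0.62208876 0.18111439 0.052     ]
col det 336.4,186.4 [array([335.4, 185.8]), array([336.1, 184.7]), array([337.6, 182.5])] [ 0.61822616 -0.18469061  0.038     ]
t 18.0 shift [1.49 9.9  9.92] wz -0.001
t 18.0 shift [ 1.49  9.9  19.47] wz -0.001
```

View pics/c6.png

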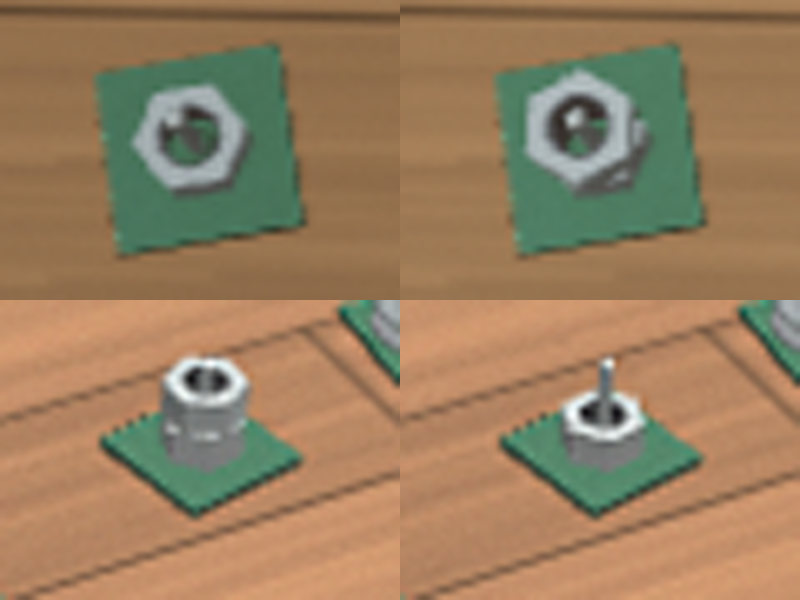

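The nut is seated squarely on its twin, with the rod in its bore. Now the pulley.

```bash
python3 -m creep '[[[8.75,1.5,9.8,4,0,0,0],[8.75,1.5,9.8,8,0,0,0],[8.75,1.5,9.8,13,0,0,0],[8.75,1.5,9.8,16,0,0,0],[8.75,1.5,9.8,18,0,0,0],[8.75,1.5,9.8,19,0,0,0],[8.75,1.5,9.8,19.3,0,0,0],[8.75,1.5,9.8,19.3,0,0,0],[6.2,1.5,9.8,19.3,0,0,0],[6.2,1.5,9.8,19.3,0,0,0],[6.2,1.5,9.8,19.3,0,0,0],[6.2,1.5,9.8,19.3,0,0,0],[6.2,1.5,9.8,19.3,0,0,0]]]' 40
python3 -c "
from h import *
go(.5875,.357,.12,0);go(.5875,.357,.034,0)"
```

```text
t: 19.6
eef_pos: [0.4303, -0.0987, 0.0071]
ee_rot: [3.141, -0.001, 0.001]
force: [-1.5, -1.6, 6.6]
width: 0.0677
gripper_force: 40.0
t 19.6 shift [ 15.75 -45.56 -11.29] wz 0.001
t 19.6 shift [ 15.75 -45.56  -2.69] wz 0.001
```

```bash
python3 -m creep '[[[6.2,0,0,-4,0,0,0],[6.2,0,0,-9,0,0,0],[6.2,0,0,-11.3,0,0,0],[6.2,15.8,-45.5,-11.3,0,0,0],[6.2,15.8,-45.5,-11.3,0,0,0],[6.2,15.8,-45.5,-11.3,0,0,0],[6.2,15.8,-45.5,-11.3,0,0,0],[6.2,15.8,-45.5,-11.3,0,0,0],[6.2,15.8,-45.5,-11.3,0,0,0],[6.2,15.8,-45.5,-11.3,0,0,0],[6.2,15.8,-45.5,-11.3,0,0,0],[6.2,15.8,-45.5,-11.3,0,0,0],[6.2,15.8,-45.5,-11.3,0,0,0],[6.2,15.8,-45.5,-11.3,0,0,0]]]'
python3 snap.py G
python3 - <<'E'
from h import *
import pickle
P=pickle.load(open('wG.pkl','rb'));w=cv2.imread('pics/wG.png')
h=cv2.cvtColor(w,cv2.COLOR_BGR2HSV);m=cv2.inRange(h,(55,90,30),(90,255,160));m[220:]=0
for c in cv2.findContours(m,0,2)[0]:
    if cv2.contourArea(c)>200: print(cv2.boundingRect(c))
s=grab_frame('scene');cv2.imwrite('pics/c7.png',np.hstack([cv2.resize(w,(400,300)),cv2.resize(s[120:210,275:395],(400,300))]))
go(.5875,.357,.0355,0)
E
```

```text
t: 21.35
eef_pos: [0.5876, 0.3554, 0.1193]
ee_rot: [3.141, 0.001, -0.001]
force: [-0.1, -0.3, -3.3]
width: 0.0676
gripper_force: 40.0
(405, 92, 94, 102)
t 21.4 shift [-0.04 -0.15  8.43] wz -0.001
```

View pics/c7.png

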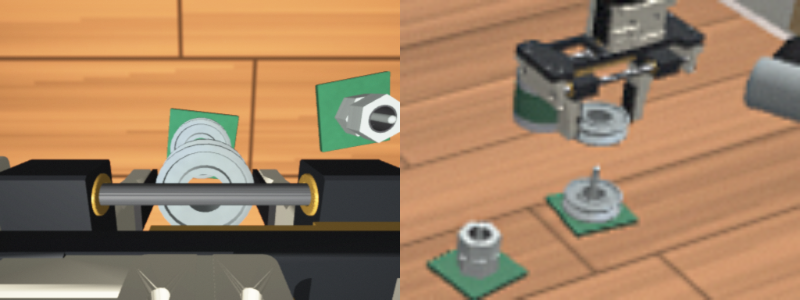

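The pulley is held level above its spindle, and the rod is in line with the bore. Lowering.

```bash
python3 -m creep '[[[6.2,0,-0.1,2,0,0,0],[6.2,0,-0.1,4,0,0,0],[6.2,0,-0.1,5.5,0,0,0],[6.2,0,-0.1,6.7,0,0,0],[6.2,0,-0.1,7.5,0,0,0],[6.2,0,-0.1,8,0,0,0],[6.2,0,-0.1,8.2,0,0,0],[6.2,0,-0.1,8.3,0,0,0],[6.2,0,-0.1,8.4,0,0,0],[6.2,0,-0.1,8.4,0,0,0]]]'
```

```text
t: 22.7
eef_pos: [0.5881, 0.3574, 0.0357]
ee_rot: [-3.141, -0.0, 0.0]
force: [1.2, -0.1, -3.4]
width: 0.0675
gripper_force: 40.0
```

```bash
python3 -m creep '[[[6.2,0,0,0.08,0,0,0],[6.2,0,0,0.15,0,0,0],[6.2,0,0,0.15,0,0,0],[6.2,0,0,0.15,0,0,0]]]'
```

```text
t: 23.2
eef_pos: [0.5882, 0.3576, 0.0352]
ee_rot: [-3.141, -0.001, 0.001]
force: [-3.4, -0.0, 5.6]
width: 0.0679
gripper_force: 40.0
```

Contact (the vertical force reversed to +5.6 N). I release it, then go to the bearing.

```bash
python3 -m creep '[[[7.2,0,0,0,0,0,0],[7.8,0,0,0,0,0,0],[8.7,0,0,0,0,0,0],[8.7,0,0,0,0,0,0],[8.7,0,0,0,0,0,0],[8.7,0,0,-3,0,0,0],[8.7,0,0,-8,0,0,0],[8.7,0,0,-10,0,0,0],[8.7,0,0,-10,0,0,0],[8.7,0,0,-10,0,0,0]]]'
python3 -c "
from h import *
go(.4255,.0995,.1,0);go(.4255,.0995,.014,0)"
```

```text
t: 24.45
eef_pos: [0.5875, 0.357, 0.133]
ee_rot: [3.141, 0.001, -0.0]
force: [0.2, 0.5, 0.1]
width: 0.0869
gripper_force: 0.0
t 24.4 shift [-16.2   25.75   3.3 ] wz -0.0
t 24.4 shift [-16.2   25.75  11.9 ] wz -0.0
```

```bash
python3 -m creep '[[[8.7,-16.2,25.7,0,0,0,0],[8.7,-16.2,25.7,0,0,0,0],[8.7,-16.2,25.7,0,0,0,0],[8.7,-16.2,25.7,0,0,0,0],[8.7,-16.2,25.7,0,0,0,0],[8.7,-16.2,25.7,3,0,0,0],[8.7,-16.2,25.7,7,0,0,0],[8.7,-16.2,25.7,10,0,0,0],[8.7,-16.2,25.7,11.4,0,0,0],[8.7,-16.2,25.7,11.9,0,0,0],[8.7,-16.2,25.7,11.9,0,0,0],[4.7,-16.2,25.7,11.9,0,0,0],[4.7,-16.2,25.7,11.9,0,0,0],[4.7,-16.2,25.7,11.9,0,0,0],[4.7,-16.2,25.7,11.9,0,0,0],[4.7,-16.2,25.7,11.9,0,0,0],[4.7,-16.2,25.7,11.9,0,0,0]]]' 30
python3 -c "
from h import *
go(.660,-.0105,.115,0);go(.660,-.0105,.0195,0)"
```

```text
t: 26.58
eef_pos: [0.4261, 0.1003, 0.0153]
ee_rot: [3.142, -0.0, 0.0]
force: [-1.3, -1.3, 5.5]
width: 0.0513
gripper_force: 30.0
t 26.6 shift [23.39 11.09 -9.97] wz 0.0
t 26.6 shift [23.39 11.09 -0.42] wz 0.0
```

```bash
python3 -m creep '[[[4.7,0,0,-4,0,0,0],[4.7,0,0,-9,0,0,0],[4.7,23.4,11,-10,0,0,0],[4.7,23.4,11,-10,0,0,0],[4.7,23.4,11,-10,0,0,0],[4.7,23.4,11,-10,0,0,0],[4.7,23.4,11,-10,0,0,0],[4.7,23.4,11,-10,0,0,0],[4.7,23.4,11,-10,0,0,0],[4.7,23.4,11,-8,0,0,0],[4.7,23.4,11,-6,0,0,0],[4.7,23.4,11,-4,0,0,0],[4.7,23.4,11,-2.5,0,0,0],[4.7,23.4,11,-1.5,0,0,0],[4.7,23.4,11,-0.8,0,0,0],[4.7,23.4,11,-0.5,0,0,0],[4.7,23.4,11,-0.5,0,0,0],[4.7,23.4,11,-0.5,0,0,0]]]'
```

```text
t: 28.82
eef_pos: [0.6605, -0.0094, 0.0226]
ee_rot: [3.142, -0.002, 0.001]
force: [-6.5, 1.8, 14.5]
width: 0.0511
gripper_force: 38.9
```

It made contact a few mm earlier than expected. I look before releasing.

```bash
python3 snap.py H; python3 - <<'E'
from h import *
w=cv2.imread('pics/wH.png');s=grab_frame('scene');P=camera_params('scene')
u,v=map(int,proj(P,np.array([.66,-.01,.03])));a,b=map(int,proj(P,np.array([.4255,.1,.01])))
c=lambda u,v:cv2.resize(s[v-30:v+30,u-40:u+40],(400,300),interpolation=2)
cv2.imwrite('pics/c8.png',np.vstack([np.hstack([cv2.resize(w,(400,300)),c(u,v)]),np.hstack([c(a,b),cv2.resize(w[100:250,150:350],(400,300))])]))
print(get_state()['eef_pos'],get_state()['force'])
E
```

```text
[ 0.66044318 -0.00943389  0.02258815] [-8.19861559  2.47262259 14.00080237]
```

View pics/c8.png

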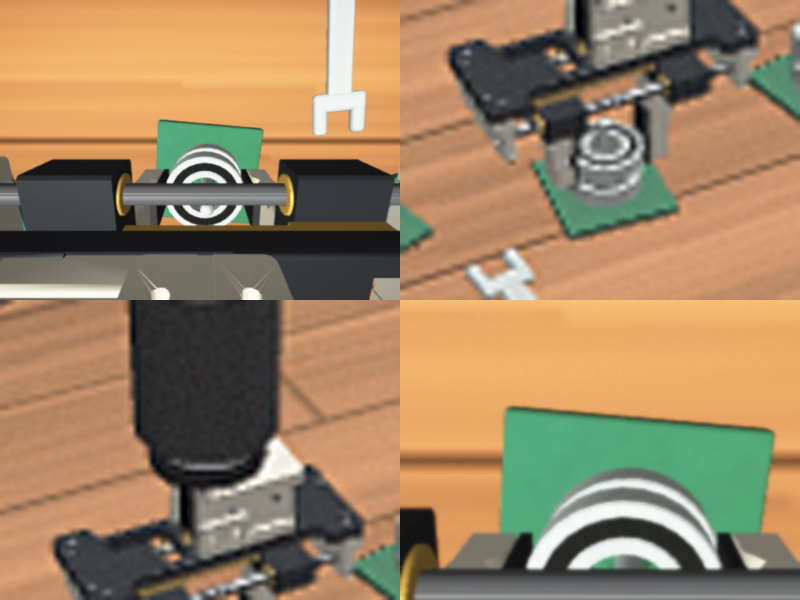

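The tips are resting on the lower bearing, because I gripped the piece about 5 mm above them. To avoid dropping it, I put it back on the hub and regrip it nearer the tips.

```bash
python3 -m creep '[[[4.7,0,0,-3,0,0,0],[4.7,0,0,-8,0,0,0],[4.7,0,0,-10,0,0,0],[4.7,-23.4,-11,-10,0,0,0],[4.7,-23.4,-11,-10,0,0,0],[4.7,-23.4,-11,-10,0,0,0],[4.7,-23.4,-11,-10,0,0,0],[4.7,-23.4,-11,-10,0,0,0],[4.7,-23.4,-11,-10,0,0,0],[4.7,-23.4,-11,-8,0,0,0],[4.7,-23.4,-11,-5,0,0,0],[4.7,-23.4,-11,-3,0,0,0],[4.7,-23.4,-11,-1.5,0,0,0],[4.7,-23.4,-11,-1,0,0,0],[4.7,-23.4,-11,-1,0,0,0],[4.7,-23.4,-11,-1,0,0,0]]]'; python3 snap.py J;  python3 - <<'E'
from h import *
w=cv2.imread('pics/wJ.png');s=grab_frame('scene');P=camera_params('scene')
a,b=map(int,proj(P,np.array([.4255,.1,.02])))
cv2.imwrite('pics/c9.png',np.hstack([cv2.resize(w,(400,300)),cv2.resize(s[b-30:b+30,a-40:a+40],(400,300),interpolation=2)]))
E
```

```text
t: 30.92
eef_pos: [0.4268, 0.1005, 0.0306]
ee_rot: [-3.141, -0.001, -0.0]
force: [-0.4, 0.3, -1.2]
width: 0.051
gripper_force: 30.0
```

View pics/c9.png

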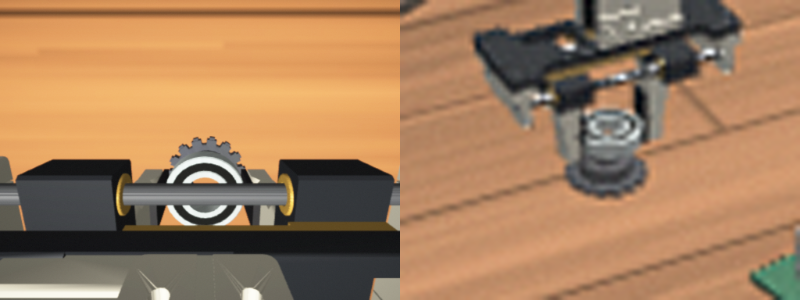

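The bearing is over the sprocket hub, level in the grip. I lower it the last 15 mm.

```bash
python3 -m creep '[[[4.7,0,0,0.7,0,0,0],[4.7,0,0,1.1,0,0,0],[4.7,0,0,1.3,0,0,0],[4.7,0,0,1.45,0,0,0],[4.7,0,0,1.45,0,0,0],[4.7,0,0,1.45,0,0,0]]]'
```

```text
t: 31.78
eef_pos: [0.4261, 0.1004, 0.0156]
ee_rot: [-3.142, -0.0, 0.0]
force: [-0.3, -0.1, -0.8]
width: 0.0515
gripper_force: 30.0
```

```bash
python3 -m creep '[[[4.7,0,0,0.1,0,0,0],[4.7,0,0,0.1,0,0,0],[5.6,0,0,0.1,0,0,0],[6.2,0,0,0.1,0,0,0],[6.2,0,0,0.1,0,0,0],[6.2,0,0,-0.65,0,0,0],[6.2,0,0,-0.65,0,0,0],[6.2,0,0,-0.65,0,0,0],[4.7,0,0,-0.65,0,0,0],[4.7,0,0,-0.65,0,0,0],[4.7,0,0,-0.65,0,0,0],[4.7,0,0,-0.65,0,0,0]]]' 40
python3 -c "
from h import *
go(.660,-.0105,.115,0);go(.660,-.0105,.0265,0)"
```

```text
t: 33.28
eef_pos: [0.426, 0.1004, 0.022]
ee_rot: [3.142, 0.0, 0.0]
force: [0.5, -0.2, 0.4]
width: 0.0513
gripper_force: 40.0
t 33.3 shift [23.39 11.09 -9.3 ] wz 0.0
t 33.3 shift [23.39 11.09 -0.45] wz 0.0
```

```bash
python3 -m creep '[[[4.7,0,0,-4,0,0,0],[4.7,0,0,-9.3,0,0,0],[4.7,23.4,11.1,-9.3,0,0,0],[4.7,23.4,11.1,-9.3,0,0,0],[4.7,23.4,11.1,-9.3,0,0,0],[4.7,23.4,11.1,-9.3,0,0,0],[4.7,23.4,11.1,-9.3,0,0,0],[4.7,23.4,11.1,-9.3,0,0,0],[4.7,23.4,11.1,-8,0,0,0],[4.7,23.4,11.1,-6,0,0,0],[4.7,23.4,11.1,-4,0,0,0],[4.7,23.4,11.1,-2.5,0,0,0],[4.7,23.4,11.1,-1.5,0,0,0],[4.7,23.4,11.1,-0.9,0,0,0],[4.7,23.4,11.1,-0.6,0,0,0],[4.7,23.4,11.1,-0.45,0,0,0],[4.7,23.4,11.1,-0.45,0,0,0],[4.7,23.4,11.1,-0.45,0,0,0]]]'
python3 -m creep '[[[4.7,0,0,0.1,0,0,0],[4.7,0,0,0.1,0,0,0],[4.7,0,0,0.1,0,0,0]]]'
```

```text
t: 35.52
eef_pos: [0.6603, -0.0106, 0.0269]
ee_rot: [-3.141, -0.001, 0.0]
force: [-0.3, -0.3, -1.1]
width: 0.0512
gripper_force: 40.0
t: 35.9
eef_pos: [0.6601, -0.0106, 0.0256]
ee_rot: [3.142, 0.0, 0.0]
force: [0.1, 1.1, -1.8]
width: 0.0508
gripper_force: 40.0
```

```bash
python3 -m creep '[[[5.6,0,0,0.05,0,0,0],[6.2,0,0,0.05,0,0,0],[7,0,0,0.05,0,0,0],[7,0,0,0,0,0,0],[7,0,0,-3,0,0,0],[7,0,0,-8,0,0,0],[8.7,0,0,-13,0,0,0],[8.7,-24.5,-9,-17.5,0,0,0],[8.7,-24.5,-9,-17.5,0,0,0],[8.7,-24.5,-9,-17.5,0,0,0],[8.7,-24.5,-9,-17.5,0,0,0],[8.7,-24.5,-9,-17.5,0,0,0],[8.7,-24.5,-9,-17.5,0,0,0],[8.7,-24.5,-9,-17.5,0,0,0]]]'
python3 snap.py K
python3 - <<'E'
from h import *
import pickle
w=cv2.imread('pics/wK.png');P=pickle.load(open('wK.pkl','rb'));g=cv2.cvtColor(w,cv2.COLOR_BGR2HSV)
m=cv2.inRange(g,(0,0,0),(255,95,255));m[198:]=0
for c in cv2.findContours(cv2.morphologyEx(m,cv2.MORPH_CLOSE,np.ones((3,3))),0,1)[0]:
    if cv2.contourArea(c)>400: e=cv2.fitEllipse(cv2.convexHull(c));print(np.round(e[0],1),np.round(e[1],1),plane(0,e[0],.007,P).round(4),cv2.boundingRect(c))
go(.4255,.0995,.1,0);go(.4255,.0995,.0095,0)
s=grab_frame('scene');Q=camera_params('scene');a,b=map(int,proj(Q,np.array([.66,-.01,.02])))
cv2.imwrite('pics/c10.png',np.hstack([cv2.resize(w,(400,300)),cv2.resize(s[b-30:b+30,a-40:a+40],(400,300),interpolation=2)]))
E
```

```text
t: 37.65
eef_pos: [0.4159, 0.0795, 0.2005]
ee_rot: [3.141, -0.0, 0.0]
force: [0.4, -1.0, -0.2]
width: 0.0871
gripper_force: 0.0
[245.1 164.2] [53.8 54.8] [0.4236 0.0999 0.007 ] (218, 138, 55, 54)
[ 8.6 19.3] [35.6 51.5] [0.5794 0.3496 0.007 ] (0, 0, 28, 45)
t 37.7 shift [ 0.96 -2.02 10.03] wz -0.0
t 37.7 shift [ 0.96 -2.02 19.08] wz -0.0
```

View pics/c10.png

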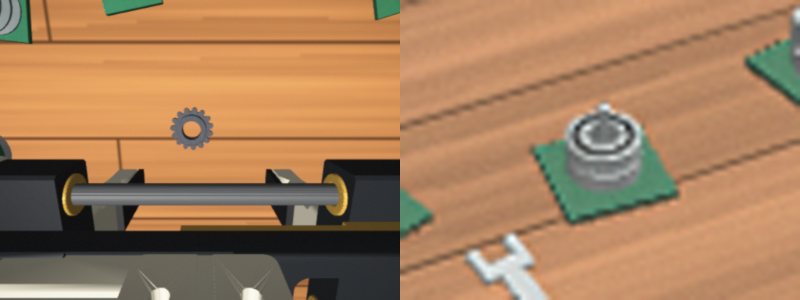

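The bearing is seated on its twin. The sprocket is alone at (245,164). Gripping it by the hub.

```bash
python3 -m creep '[[[8.7,0.9,-2,6,0,0,0],[8.7,0.9,-2,12,0,0,0],[8.7,0.9,-2,16,0,0,0],[8.7,0.9,-2,18,0,0,0],[8.7,0.9,-2,18.8,0,0,0],[8.7,0.9,-2,19.05,0,0,0],[8.7,0.9,-2,19.05,0,0,0],[8.7,0.9,-2,19.05,0,0,0],[4,0.9,-2,19.05,0,0,0],[4,0.9,-2,19.05,0,0,0],[4,0.9,-2,19.05,0,0,0],[4,0.9,-2,19.05,0,0,0],[4,0.9,-2,19.05,0,0,0],[4,0.9,-2,19.05,0,0,0],[4,0.9,-2,19.05,0,0,0],[4,0.9,-2,19.05,0,0,0]]]' 40
python3 -c "
from h import *
go(.573,-.3885,.12,0);go(.573,-.3885,.0395,0)"
```

```text
t: 39.75
eef_pos: [0.4241, 0.0993, 0.0101]
ee_rot: [3.142, 0.0, 0.0]
force: [-0.3, -0.5, 0.4]
width: 0.044
gripper_force: 40.0
t 39.8 shift [ 14.88  48.79 -10.99] wz 0.0
t 39.8 shift [14.88 48.79 -2.94] wz 0.0
```

```bash
python3 -m creep '[[[4,0,0,-4,0,0,0],[4,0,0,-9,0,0,0],[4,0,0,-11,0,0,0],[4,14.9,48.8,-11,0,0,0],[4,14.9,48.8,-11,0,0,0],[4,14.9,48.8,-11,0,0,0],[4,14.9,48.8,-11,0,0,0],[4,14.9,48.8,-11,0,0,0],[4,14.9,48.8,-11,0,0,0],[4,14.9,48.8,-11,0,0,0],[4,14.9,48.8,-11,0,0,0],[4,14.9,48.8,-11,0,0,0],[4,14.9,48.8,-11,0,0,0],[4,14.9,48.8,-11,0,0,0]]]'
python3 snap.py L
python3 - <<'E'
from h import *
go(.573,-.3885,.0395,0)
w=cv2.imread('pics/wL.png');s=grab_frame('scene');Q=camera_params('scene');a,b=map(int,proj(Q,np.array([.573,-.3885,.07])))
cv2.imwrite('pics/c11.png',np.hstack([cv2.resize(w,(400,300)),cv2.resize(s[b-45:b+45,a-60:a+60],(400,300),interpolation=2)]))
E
```

```text
t: 41.5
eef_pos: [0.5727, -0.3873, 0.1198]
ee_rot: [-3.141, 0.001, 0.001]
force: [-0.9, 0.1, -2.8]
width: 0.0442
gripper_force: 40.0
t 41.5 shift [-0.    0.13  8.07] wz 0.001
```

View pics/c11.png

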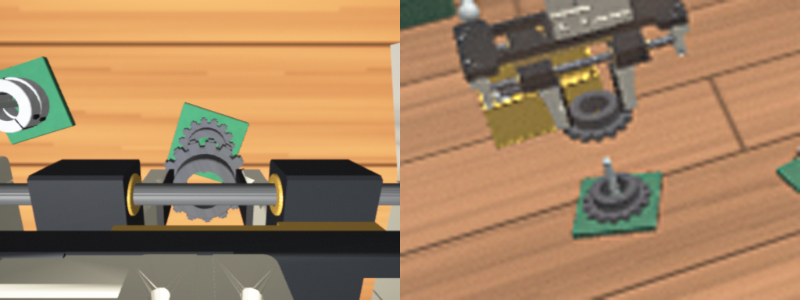

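The sprocket is held above its spindle, level and in line. Lowering.

```bash
python3 -m creep '[[[4,0,0.1,2,0,0,0],[4,0,0.1,4,0,0,0],[4,0,0.1,5.5,0,0,0],[4,0,0.1,6.7,0,0,0],[4,0,0.1,7.4,0,0,0],[4,0,0.1,7.8,0,0,0],[4,0,0.1,8,0,0,0],[4,0,0.1,8,0,0,0],[4,0,0.1,8,0,0,0]]]'
python3 -m creep '[[[4,0,0,0.08,0,0,0],[4,0,0,0.15,0,0,0],[4,0,0,0.15,0,0,0],[4,0,0,0.15,0,0,0]]]'
```

```text
t: 42.72
eef_pos: [0.5734, -0.3897, 0.0405]
ee_rot: [3.141, -0.001, 0.0]
force: [-1.8, 0.7, -2.6]
width: 0.0442
gripper_force: 40.0
t: 43.22
eef_pos: [0.5732, -0.3896, 0.0385]
ee_rot: [-3.142, 0.0, 0.0]
force: [0.1, 0.1, -1.8]
width: 0.0441
gripper_force: 40.0
```

```bash
python3 -m creep '[[[4.7,0,0,0,0,0,0],[5.4,0,0,0,0,0,0],[6.5,0,0,0,0,0,0],[6.5,0,0,0,0,0,0],[6.5,0,0,-3,0,0,0],[6.5,0,0,-8,0,0,0],[6.5,0,0,-14,0,0,0],[8,-15,-8,-19,0,0,0],[8,-15,-8,-19,0,0,0],[8,-15,-8,-19,0,0,0],[8,-15,-8,-19,0,0,0],[8,-15,-8,-19,0,0,0],[8,-15,-8,-19,0,0,0]]]'
python3 - <<'E'
from h import *
w=grab_frame('wrist');s=grab_frame('scene');t=grab_frame('top');Q=camera_params('scene')
def c(p):
    a,b=map(int,proj(Q,np.array(p)));return cv2.resize(s[b-24:b+24,a-32:a+32],(260,200),interpolation=2)
r=[c(p) for p in [(.5875,.357,.035),(.573,-.3885,.035),(.625,.183,.035),(.66,-.01,.03),(.623,-.184,.03)]]
r.append(cv2.resize(w[:200],(260,200)));u=np.vstack([np.hstack(r[:3]),np.hstack(r[3:])])
cv2.imwrite('pics/c12.png',np.vstack([u,cv2.resize(t[150:240,110:460],(780,200))]))
E
```

```text
t: 44.85
eef_pos: [0.4237, -0.3099, 0.228]
ee_rot: [-3.141, 0.001, 0.0]
force: [0.1, -0.7, -0.1]
width: 0.0801
gripper_force: 0.0
```

View pics/c12.png

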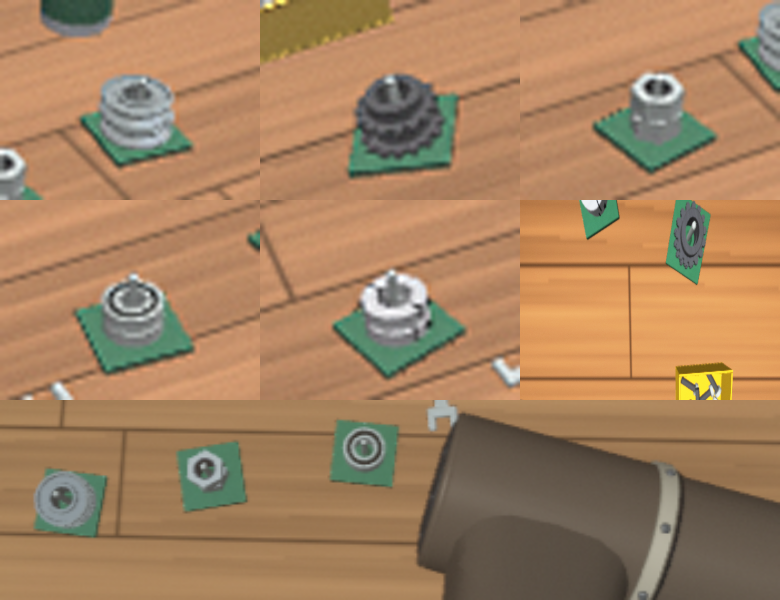

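All five pieces lie flat on their twins, with each rod in its bore, and the gripper is clear. I hand the job in.

```bash
python3 -c "
from station import *
print(job_done())"
```

```text
the job is handed in; nothing more can be done
None
```

The job is handed in: all five pieces were lowered onto their own spindles and look flat on their twins in the last pictures, the arm is clear, about 45 s of the 112 s were used, and no verdict came back.

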